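# Count to the third bay and slide the battery pack home

## Robot

A 6-joint arm with a two-finger parallel gripper is mounted at the origin on the work surface. World frame = base frame: x ahead of the robot, y to its left, z up, the work surface at z = 0. Lengths are in m, angles in rad, forces in N, time in s.
With the tool pointing down it reaches from about 0.25 to 0.775 m from the base axis. Payload 4 kg.
Tool frame: the origin (TCP) lies at the very end of the fingers, on their centre line; the grasp point (between the pads) lies 19 mm behind it (robot.hold_point_z is the distance from the TCP to the grasp point, in m); z points along the fingers, y is the line along which they close (so a half turn about z gives the same grasp; the last joint's range is limited). The gripper opens to 94 mm and grips with 3 to 60 N. Pads are 16 mm wide; open, the fingers measure 119 mm over their backs; the gripper's body (75 mm by 177 mm) begins 78 mm behind the grasp point.
Start: joints at [-1.445, 0.087, 1.371, -0, 1.684, -0.103], TCP at [0.125, -0.536, 0.206] pointing down, gripper open.
Joint ranges: [-3.1, 3.1], [-0.76, 2.03], [0.27, 2.55], [-1.08, 4.22], [0.17, 2.65], [-2.57, 2.57]. Speed limits (rad/s): [2.79, 2.79, 3.14, 3.14, 3.14, 3.14].

## Interface

Orientations are given as [roll, pitch, yaw] about the fixed x, y, z axes, in that order (R = Rz(yaw) Ry(pitch) Rx(roll)).
In Python, from bench import robot gives the robot as it stands.
- The arm moves only by the tool carry_out, never from a script. Its argument "steps" is a list of rows, each a list of 3 entries, a list of its own where there are three numbers: the shift along the tool's x, y, z in m, then the turn about the tool's z in units of 10 degrees (1.0 is 10 degrees), then the closure, from -1 (fully open) to 1 (shut). In form: [[[tx, ty, tz], roll, jaw], ...]. A call has 1 to 10 rows; each row is the pose to reach, as a shift and turn from the pose commanded when the call began, along the tool's axes at that moment; what a row does not reach only later rows make up. A row lasts 1/8 s, in which the tool goes at most 62.5 mm and 10.7 degrees, less where a joint would pass 70% of its speed; a pose out of reach is approached as far as the arm can. A call with a gripper value outside its range is refused whole. The fingers move at their own pace and stop on an object; the grip force is fixed at half the most. Time passes only in rows, so rows that repeat a pose let the fingers close. It gives the time, the measured TCP pose, the force, the opening and the grip force at its end, in the units of the state.
- robot.get_obs(): the state, without advancing time (a new reading comes with each control period).
- robot.snapshot(name): name is "scene" or "top"; returns a dict with "image" (400x640x3 uint8, red, green, blue), "z_map" (400x640 float32, m along the optical axis (not along the pixel's ray), 0 where there is no reading), "mtx" (3x3 intrinsics, pixels), "R" (3x3) and "t" (3): a world point X has camera coordinates R X + t. Camera axes: x right, y down, z forward; pixel columns grow to the right and rows downward; lengths in m; the calibration is good to about 2 mm. A picture is of the moment at which its call begins.
- robot.close_job(): hands the job in; it is judged then, once.
The state is a dict: "time": time; "joint_positions": joint angles; "qvel": joint speeds; "joint_torque": joint torques, N m; "tool_pos": TCP position; "ee_rot": TCP orientation; "wrist_force": force on the tool from outside, world axes, zero at the start; "wrist_torque": the same for the moment, N m; "width": finger opening in m; "finger_force": force on a finger pad.
Only numpy, scipy, OpenCV 4.12 (cv2) and the standard library are available. Lean on these libraries where they do the work, as an engineer would, in place of code of your own. Each camera call takes 0.05 s, during which the arm holds its last target. There are 200 camera calls.

## Task

With closed fingertips, run along the top of the rail at the back of the divider rack, counting the gaps from the end where the tall post stands: come down on the rail at the first gap and stay on it past the second as far as the third. Then, without picking it up or tipping it over, push the loose battery pack along the front tray until it faces that third gap and push it in until it is fully home against the back stop. Leave the packs already stored, the jar in the tray and the other things on the bench where they are, and finish clear of everything.

Things in the scene. Friction and masses are not known exactly. Their poses are not given: they have to be found in the camera images.
- rack: Aluminium divider rack, fixed. Origin on the bench, on its midline, 17 mm in front of the divider noses; x from open front to back (away from the robot), y along the row, z up. Seven dividers 6 mm thick, tops at z = 45 mm, at y = -120, -80 ... 120 mm make six gaps 34 mm wide, open in front and above, centred at y = -100, -60, -20, 20, 60, 100 mm. Floor sheet 4 mm thick, x -102 to 92, y -165 to 165 mm.
- stop_mid (a point): Centre of the front face of the back stop (rack x = 75 mm, y = 0, z = 17 mm); the stop runs behind all gaps, top at z = 30 mm. Axes as the rack's. Gaps are counted from the tall post's end, full or empty: the third is at rack y = +20 mm if the tall post is at +y, at y = -20 mm if it is at -y.
- tray (a point): Centre of the flat front tray, on its floor (rack x = -40 mm, y = 0, z = 4 mm). It runs the rack's whole length, between the divider noses (rack x = 17 mm; stored packs stand out to x = 2 mm) and a low lip on the robot's side (rack x -98 to -92 mm, top at z = 14 mm); both ends are open. Axes as the rack's.
- rail: Steel flat bar, fixed on the backs of the dividers, 14 mm wide (x), 246 mm long (y), 8 mm thick, rigid. Origin at the centre of its underside, 67 mm above the bench; its top is at 75 mm. Axes as the rack's. It lies 82 mm behind the rack's origin (rack x = 82 mm).
- post_tall: Tall brass terminal post, 85 mm high, its knob 18 mm across, foot 22 mm across, fixed at one end of the rack (about 48 mm beyond the centre of the end gap, rack x = 30 mm). Marks the end to count from. Origin at its foot. Axes mean nothing.
- post_short: Short brass terminal post, 28 mm high, otherwise alike, at the other end of the rack. Origin at its foot.
- pack_mid (a point): Centre of the loose battery pack: grey plastic block with two black bands, 70 mm long (its x), 27 mm wide (its y), 45 mm high, about 0.25 kg. Stands on the front tray near one end, its length roughly along the rack's x. The point is 22.5 mm above its underside. Fully home it is at rack x = 40 mm, 12 mm of it standing out in front of the noses.
- stored_a_mid (a point): Centre of a like pack already stored in the gap at rack y = 60 mm; to be left alone.
- stored_b_mid (a point): Centre of a like pack already stored in the gap at rack y = -100 mm; to be left alone.
- jar_mid (a point): Centre of a small capped jar, 34 mm across, 42 mm high, on the front tray near the end away from the loose pack; to be left alone.
- meter: Black multimeter lying flat, 140 x 70 x 32 mm (plus a dial), bystander. Origin under its centre, x along its length.
- mug: White mug, 80 mm across, 90 mm high, bystander. Origin under its centre.
- screwdriver: Screwdriver lying on the bench, bystander. x along its length.
- spray: Spray can standing, 54 mm across, 160 mm high, bystander. Origin under its centre.
There are look-alikes about, which are no part of the job. Leave any pink look-alike of the part that bears pack_mid alone.

How it is judged:
On the way, in this order (a step that is already met when the one before it is completed fails the run):
1. closed fingertips on the rail at the first gap (contact force between the fingers and rail above 0.3 N and ((y of post_tall in the frame of rack above 0 m and y of the grasp point in the frame of rack between 0.0905 and 0.122 m) or (y of post_tall in the frame of rack below 0 m and y of the grasp point in the frame of rack between -0.122 and -0.0905 m))), for 0.05 s.
2. on the rail at the divider between the first and second gaps (contact force between the fingers and rail above 0.3 N and ((y of post_tall in the frame of rack above 0 m and y of the grasp point in the frame of rack between 0.0705 and 0.0895 m) or (y of post_tall in the frame of rack below 0 m and y of the grasp point in the frame of rack between -0.0895 and -0.0705 m))), for 0.05 s.
3. on the rail at the second gap (contact force between the fingers and rail above 0.3 N and ((y of post_tall in the frame of rack above 0 m and y of the grasp point in the frame of rack between 0.0505 and 0.0695 m) or (y of post_tall in the frame of rack below 0 m and y of the grasp point in the frame of rack between -0.0695 and -0.0505 m))), for 0.05 s.
4. on the rail at the divider between the second and third gaps (contact force between the fingers and rail above 0.3 N and ((y of post_tall in the frame of rack above 0 m and y of the grasp point in the frame of rack between 0.0305 and 0.0495 m) or (y of post_tall in the frame of rack below 0 m and y of the grasp point in the frame of rack between -0.0495 and -0.0305 m))), for 0.05 s.
5. on the rail at the third gap (contact force between the fingers and rail above 0.3 N and ((y of post_tall in the frame of rack above 0 m and y of the grasp point in the frame of rack between 0 and 0.0295 m) or (y of post_tall in the frame of rack below 0 m and y of the grasp point in the frame of rack between -0.0295 and -0 m))), for 0.05 s.
6. the loose pack is pushed fully home in the third gap (((y of post_tall in the frame of rack above 0 m and y of pack_mid in the frame of rack between 0.012 and 0.028 m) or (y of post_tall in the frame of rack below 0 m and y of pack_mid in the frame of rack between -0.028 and -0.012 m)) and x of pack_mid in the frame of rack above 0.035 m and angle between the x axis of pack_mid and the x axis of rack, either way round below 0.15 rad and angle between pack_mid's own z axis and vertical below 0.1 rad and height (world z) of pack_mid below 0.032 m), for 0.2 s.
At the end, for the whole second after the job is handed in: The loose pack stands upright on the rack's floor in the third gap from the tall post (within 8 mm of its centre line, within 0.15 rad of its direction), its front within 5 mm of the back stop; the stored packs lie within 10 mm and the other loose things within 20 mm of where they began (all of step 6 and distance of each of stored_a_mid, stored_b_mid from where it was at the start of the episode below 0.01 m and distance of each of jar_mid, meter, mug, screwdriver, spray from where it was at the start of the episode below 0.02 m); the robot touches nothing.
It fails at once if the loose pack is lifted (its centre more than 14 mm above where it rests) or tipped over by more than 35 degrees (height (world z) of pack_mid above 0.0405 m or angle between pack_mid's own z axis and vertical above 0.61 rad).
It fails at once if a stored pack is moved by more than 10 mm (distance of any of stored_a_mid, stored_b_mid from where it was at the start of the episode above 0.01 m).
It fails at once if a bystander is moved by more than 20 mm (distance of any of jar_mid, meter, mug, screwdriver, spray from where it was at the start of the episode above 0.02 m).
It also fails if it takes over 67 s, if anything falls off the work surface, if the arm or the gripper's body presses on something with over 40 N, if the wrist force passes 120 N, or if a joint passes its speed limit or range.

## Working session

There is one attempt and no reset: what is moved stays moved. The work goes in short steps, Python scripts to look and compute and a tool call to move; the robot and the scene stay as the last step left them, time stands still between calls to the robot, and variables do not carry over. Pictures are saved under pics/ and viewed, at most 10 in all, crops included, and the job is handed in when it is done.

Besides the shell and the picture viewer there is one more tool, called after "Emit:" by a JSON object that holds its "method" and its "body", one argument or row to a line. carry_out: Moves the arm, as the interface text tells. Its arguments: {"type":"object","properties":{"steps":{"type":"array","items":{"type":"array"}}},"required":["steps"]}

```bash
mkdir -p pics
python3 - <<'E'
from bench import robot
import cv2,numpy as np,pickle
d={}
for n in("scene","top"):
    s=robot.snapshot(n);d[n]=s
    cv2.imwrite(f"pics/{n}0.png",s["image"][:,:,::-1])
    print(n,s["mtx"].tolist(),s["R"].round(3).tolist(),s["t"].round(3).tolist())
pickle.dump(d,open("d0.pkl","wb"))
o=robot.get_obs();print(o)
E
```

```text
scene [[378.89105319943457, 0.0, 316.72136234061554], [0.0, 378.89105319943457, 199.44447424810056], [0.0, 0.0, 1.0]] [[0.689, 0.724, 0.015], [0.468, -0.43, -0.772], [-0.553, 0.539, -0.635]] [-0.38, -0.181, 1.484]
top [[450.57330643412416, 0.0, 317.35753989922245], [0.0, 450.57330643412416, 196.5048372725842], [0.0, 0.0, 1.0]] [[-0.021, -1.0, -0.017], [-0.985, 0.024, -0.173], [0.174, 0.013, -0.985]] [0.008, 0.534, 1.133]
{'time': 0.1, 'joint_positions': array([-1.44511021e+00,  8.78985619e-02,  1.37209070e+00, -7.20094180e-06,
        1.68359771e+00, -1.03111863e-01]), 'qvel': array([ 0.00112096, -0.0025052 , -0.00311362,  0.00020736,  0.00170496,
       -0.00096666]), 'joint_torque': array([ 2.06506389e-03, -3.41252697e+01, -3.03302121e+01,  7.18994765e-02,
        3.03970731e-02, -1.05870599e-04]), 'tool_pos': array([ 0.12466867, -0.5351803 ,  0.20441798]), 'ee_rot': array([-3.13960819e+00, -1.98155041e-04,  2.28796978e-01]), 'wrist_force': array([ 0.30567807,  0.30698191, -1.15165584]), 'wrist_torque': array([-0.00247621,  0.0291227 ,  0.0208489 ]), 'finger_force': 0.0, 'width': 0.09412949935077457}
```

View pics/scene0.png

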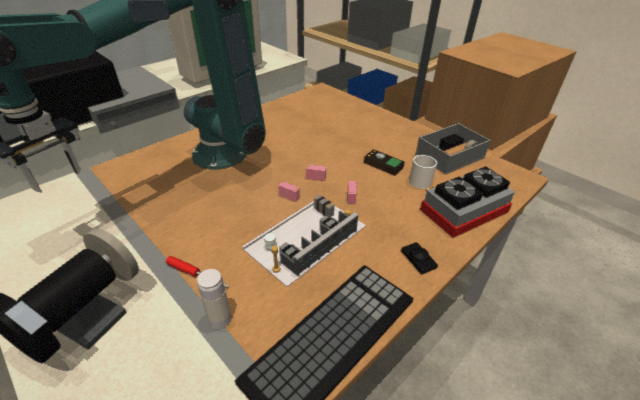

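View pics/top0.png

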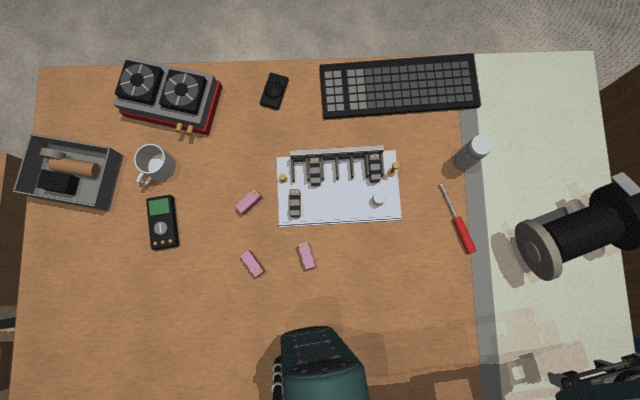

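The scene shows the rack on its white sheet, with the tall post at the jar's end: scene (276,257), top (393,168). The loose grey pack is at top (294,203) and the jar at (378,200). The three pink blocks at top (248,202), (252,264) and (306,256) are look-alikes. The grey block with bands standing on the tray fits the description. I'll enlarge that area to confirm and measure.

```bash
cat > h.py <<'E'
import numpy as np,cv2,pickle
def ray(s,u,v,z):
    K,R,t=s["mtx"],s["R"],s["t"]
    C=-R.T@t; d=R.T@np.linalg.solve(K,[u,v,1.]); return C+d*(z-C[2])/d[2]
def cloud(s):
    K,R,t=s["mtx"],s["R"],s["t"]; Z=s["z_map"]
    v,u=np.mgrid[:400,:640]
    P=np.stack([(u-K[0,2])/K[0,0]*Z,(v-K[1,2])/K[1,1]*Z,Z],-1)
    return (P-t)@R
E
python3 - <<'E'
from h import *
d=pickle.load(open("d0.pkl","rb"));s=d["top"];im=s["image"]
c=cv2.resize(im[140:230,265:412],None,fx=5,fy=5,interpolation=cv2.INTER_CUBIC)
cv2.imwrite("pics/crop0.png",c[:,:,::-1])
P=cloud(s);roi=np.zeros((400,640),bool);roi[140:232,262:412]=1
hsv=cv2.cvtColor(im,cv2.COLOR_RGB2HSV)
z=P[...,2]
def rect(m):
    return cv2.minAreaRect(P[m][:,:2].astype(np.float32)*1000)
m=roi&(hsv[...,1]<45)&(hsv[...,2]>130)&(z<.02)&(s["z_map"]>0)
print("sheet",rect(m),m.sum())
m=roi&(z>.066)&(z<.09);n,l,st,ce=cv2.connectedComponentsWithStats(m.astype(np.uint8))
for i in range(1,n):
    if st[i,4]>3: print("hi",st[i],ce[i],rect(l==i),np.median(z[l==i]))
m=roi&(z>.033)&(z<.06);n,l,st,ce=cv2.connectedComponentsWithStats(m.astype(np.uint8))
for i in range(1,n):
    if st[i,4]>3: print("mid",st[i],ce[i],rect(l==i),np.median(z[l==i]))
E
```

```text
sheet ((565.1151123046875, -59.37107849121094), (196.73216247558594, 331.41021728515625), 2.273479461669922) 6003
hi [290 145  94  11 533] [336.61350844 150.11819887] ((651.7018432617188, -57.22850036621094), (15.783169746398926, 243.4278106689453), 1.9881094694137573) 0.07271538055790228
hi [392 162   7   8  41] [395.02439024 165.04878049] ((604.9042358398438, -204.83738708496094), (15.160677909851074, 16.832473754882812), 82.87090301513672) 0.08551353020699747
mid [365 151  20  30 408] [374.58823529 165.52696078] ((614.6847534179688, -157.5977020263672), (75.6581802368164, 46.55935287475586), 1.3525829315185547) 0.045716330496666124
mid [350 153   4  24  59] [351.76271186 164.44067797] ((620.0485229492188, -97.6724624633789), (63.73451614379883, 6.073660850524902), 1.922861099243164) 0.042404615781626596
mid [320 154   4  25  53] [321.88679245 166.41509434] ((619.35888671875, -17.75934600830078), (67.3556900024414, 5.785699367523193), 2.1314518451690674) 0.04374598115951639
mid [335 154   4  24  57] [336.84210526 165.42105263] ((618.2730712890625, -57.92219161987305), (62.284061431
[... 425 characters left out ...]
[309 157  12  27 268] [314.62313433 170.29104478] ((606.2807006835938, 1.6970176696777344), (70.29521179199219, 26.947622299194336), 1.932388186454773) 0.047363686192138925
mid [391 168   4   4  11] [392.45454545 169.63636364] ((602.334716796875, -204.04144287109375), (8.113992691040039, 2.98538875579834), 52.04911422729492) 0.044723269327874515
mid [289 189  11  27 273] [294.4029304  202.12820513] ((521.7839965820312, 57.10865783691406), (26.55152702331543, 69.64700317382812), 89.17266845703125) 0.04734695407496315
mid [373 192  13  12 118] [378.75423729 197.5       ] ((528.4674072265625, -165.30514526367188), (29.998119354248047, 29.859121322631836), 20.967992782592773) 0.04436831786216168
```

View pics/crop0.png

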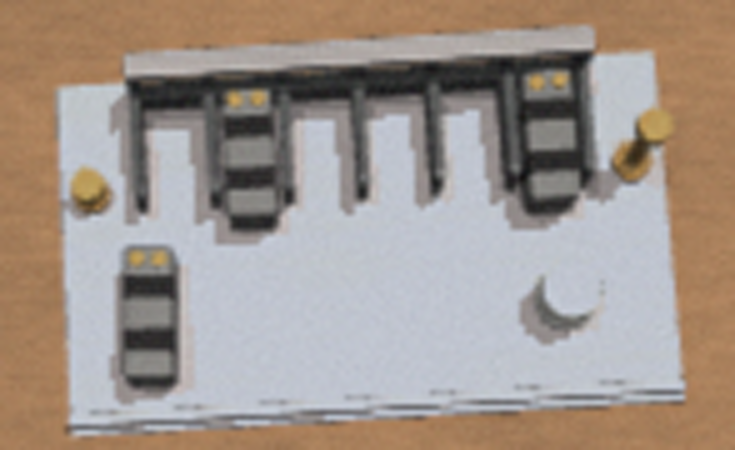

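The crop confirms it. The loose pack (grey, black bands, crop (148,318)) is at the +y end of the tray and the tall post (crop (655,125)) is at rack -y, so the third gap is at rack y = -20 mm. Rack origin is about (0.570, -0.0596) m with yaw 0.035 rad, and the pack is at rack (-44, 118) mm. I'll start by moving above the rail at the first gap with the fingers closed.

Emit:
{"method": "carry_out", "body": {
  "steps": [
    [[0.602,-0.244,0],1.11,1],
    [[0.602,-0.244,0],1.11,1],
    [[0.602,-0.244,0],1.11,1],
    [[0.602,-0.244,0],1.11,1],
    [[0.602,-0.244,0],1.11,1],
    [[0.602,-0.244,0],1.11,1],
    [[0.602,-0.244,0],1.11,1],
    [[0.602,-0.244,0],1.11,1],
    [[0.602,-0.244,0],1.11,1],
    [[0.602,-0.244,0],1.11,1]
  ]
}}

```text
time: 1.35
tool_pos: [0.6338, -0.1764, 0.2048]
ee_rot: [3.142, 0.001, 0.035]
wrist_force: [0.4, -0.7, 0.4]
width: 0.0008
finger_force: 0.0
```

Emit:
{"method": "carry_out", "body": {
  "steps": [
    [[0.0,0,0],0,1],
    [[0,0,0],0,1],
    [[0,0,0],0,1]
  ]
}}

```text
time: 1.72
tool_pos: [0.6315, -0.1791, 0.2058]
ee_rot: [3.141, 0.0, 0.033]
wrist_force: [1.0, -0.1, 0.4]
width: 0.0003
finger_force: 0.0
```

Emit:
{"method": "carry_out", "body": {
  "steps": [
    [[0.025,-0.018,0],0,1],
    [[0.025,-0.018,0.05],0,1],
    [[0.025,-0.018,0.1],0,1],
    [[0.025,-0.018,0.122],0,1],
    [[0.025,-0.018,0.124],0,1],
    [[0.025,-0.018,0.124],0,1]
  ]
}}

```text
time: 2.48
tool_pos: [0.6572, -0.1602, 0.0834]
ee_rot: [3.14, -0.003, 0.034]
wrist_force: [-0.6, 0.2, -0.8]
width: 0.0005
finger_force: 0.0
```

Emit:
{"method": "carry_out", "body": {
  "steps": [
    [[0,0,0.004],0,1],
    [[0,0,0.007],0,1],
    [[0,0,0.009],0,1],
    [[0,0,0.009],0,1]
  ]
}}

```text
time: 2.98
tool_pos: [0.6575, -0.1593, 0.0753]
ee_rot: [3.14, -0.002, 0.035]
wrist_force: [-2.0, -0.5, 6.3]
width: 0.0008
finger_force: 3.4
```

Contact is made at 6 N. Next I'll press slightly more and slide along the rail.

Emit:
{"method": "carry_out", "body": {
  "steps": [
    [[-0.001,0,0.001],0,1],
    [[-0.001,-0.006,0.001],0,1],
    [[-0.001,-0.012,0.001],0,1],
    [[-0.001,-0.018,0.001],0,1],
    [[-0.001,-0.024,0.001],0,1],
    [[-0.001,-0.03,0.001],0,1],
    [[-0.001,-0.036,0.001],0,1],
    [[-0.001,-0.042,0.001],0,1],
    [[-0.001,-0.048,0.001],0,1]
  ]
}}

```text
time: 4.1
tool_pos: [0.6563, -0.114, 0.0753]
ee_rot: [3.135, -0.006, 0.034]
wrist_force: [0.0, -4.6, 7.7]
width: 0.0007
finger_force: 3.5
```

Emit:
{"method": "carry_out", "body": {
  "steps": [
    [[0,-0.006,0],0,1],
    [[0,-0.012,0],0,1],
    [[0,-0.018,0],0,1],
    [[0,-0.024,0],0,1],
    [[0,-0.03,0],0,1],
    [[0,-0.036,0],0,1],
    [[0,-0.036,0],0,1]
  ]
}}

```text
time: 4.97
tool_pos: [0.6551, -0.0771, 0.0753]
ee_rot: [3.137, -0.006, 0.035]
wrist_force: [0.1, -3.5, 7.8]
width: 0.0006
finger_force: 3.7
```

The slide is done: rack y is about -20 mm with contact held throughout. Now I'll lift and turn 90° with the fingers partly open, to use as a wide pusher beyond the pack's +y side.

Emit:
{"method": "carry_out", "body": {
  "steps": [
    [[0,0,-0.05],0,1],
    [[0,0,-0.1],0,1],
    [[-0.128,-0.176,-0.1],-9,0.4],
    [[-0.128,-0.176,-0.1],-9,0.4],
    [[-0.128,-0.176,-0.1],-9,0.4],
    [[-0.128,-0.176,-0.1],-9,0.4],
    [[-0.128,-0.176,-0.1],-9,0.4],
    [[-0.128,-0.176,-0.1],-9,0.4],
    [[-0.128,-0.176,-0.1],-9,0.4],
    [[-0.128,-0.176,-0.1],-9,0.4]
  ]
}}

```text
time: 6.22
tool_pos: [0.5189, 0.0965, 0.1718]
ee_rot: [3.141, 0.0, 1.542]
wrist_force: [-0.4, 0.4, -0.1]
width: 0.0284
finger_force: 0.0
```

Emit:
{"method": "carry_out", "body": {
  "steps": [
    [[0,0,0],-1,0.4],
    [[0,0,0],-1,0.4]
  ]
}}

```text
time: 6.48
tool_pos: [0.5189, 0.0964, 0.1717]
ee_rot: [3.141, 0.0, 1.708]
wrist_force: [0.3, 0.7, 1.3]
width: 0.0282
finger_force: 0.0
```

Emit:
{"method": "carry_out", "body": {
  "steps": [
    [[0,0,0],0.57,0.4],
    [[0,0,0.06],0.57,0.4],
    [[0,0,0.11],0.57,0.4],
    [[0,0,0.15],0.57,0.4],
    [[0,0,0.158],0.57,0.4],
    [[0,0,0.158],0.57,0.4]
  ]
}}

```text
time: 7.22
tool_pos: [0.5193, 0.0964, 0.0142]
ee_rot: [3.141, 0.0, 1.609]
wrist_force: [-0.7, -0.5, -0.3]
width: 0.0283
finger_force: 0.0
```

```bash
cat > look.py <<'E'
import sys
from h import *
from bench import robot
n=sys.argv[1];s=robot.snapshot("top");im=s["image"]
cv2.imwrite(f"pics/{n}.png",cv2.resize(im[120:245,240:420],None,fx=4,fy=4,interpolation=cv2.INTER_CUBIC)[:,:,::-1])
print(robot.get_obs()["tool_pos"].round(4),robot.get_obs()["wrist_force"].round(1))
E
python3 look.py a
```

```text
[0.5203 0.0964 0.0153] [-0.2 -0.1  0.5]
```

View pics/a.png

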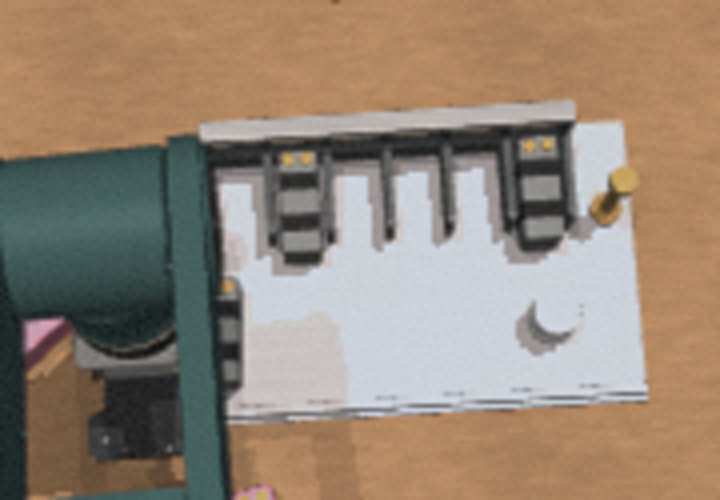

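The arm hides the fingers and part of the pack (pack at about (230,340)), but the tray ahead is clear up to the jar at (555,315). I'll push along the tray toward -y.

Emit:
{"method": "carry_out", "body": {
  "steps": [
    [[-0.01,0,0],0,0.4],
    [[-0.018,0,0],0,0.4],
    [[-0.026,0,0],0,0.4],
    [[-0.034,0,0],0,0.4],
    [[-0.042,0,0],0,0.4],
    [[-0.05,0,0],0,0.4],
    [[-0.058,0,0],0,0.4],
    [[-0.066,0,0],0,0.4],
    [[-0.074,0,0],0,0.4],
    [[-0.074,0,0],0,0.4]
  ]
}}

```text
time: 8.52
tool_pos: [0.5214, 0.0209, 0.013]
ee_rot: [-3.141, 0.002, 1.609]
wrist_force: [0.2, -0.2, -0.2]
width: 0.0284
finger_force: 0.0
```

```bash
python3 look.py b
```

```text
[0.5213 0.0212 0.0129] [ 0.6 -0.3  0.6]
```

View pics/b.png

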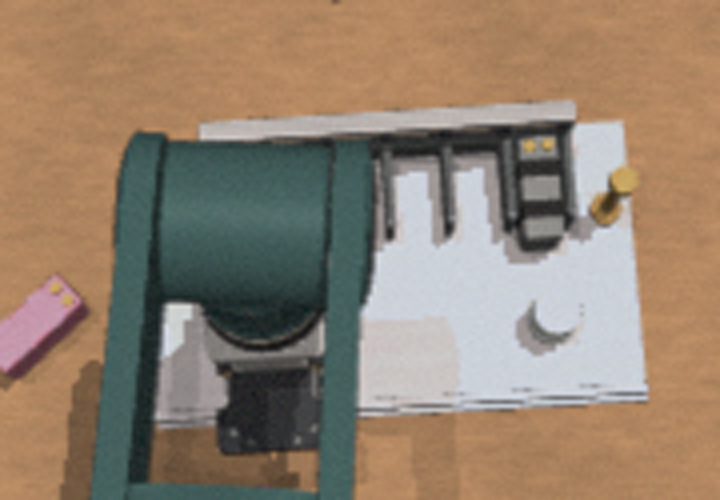

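The pack is hidden under the arm and the tray ahead is still clear. I'll keep pushing.

Emit:
{"method": "carry_out", "body": {
  "steps": [
    [[-0.008,0,0],0,0.4],
    [[-0.016,0,0],0,0.4],
    [[-0.024,0,0],0,0.4],
    [[-0.032,0,0],0,0.4],
    [[-0.04,0,0],0,0.4],
    [[-0.048,0,0],0,0.4],
    [[-0.056,0,0],0,0.4],
    [[-0.064,0,0],0,0.4],
    [[-0.072,0,0],0,0.4],
    [[-0.077,0,0],0,0.4]
  ]
}}

```text
time: 9.82
tool_pos: [0.5248, -0.0551, 0.0135]
ee_rot: [-3.142, 0.0, 1.61]
wrist_force: [-0.3, 1.2, -1.0]
width: 0.0283
finger_force: 0.6
```

Emit:
{"method": "carry_out", "body": {
  "steps": [
    [[-0.001,0,0],0,0.4],
    [[-0.001,0,0],0,0.4]
  ]
}}

```text
time: 10.07
tool_pos: [0.5249, -0.0558, 0.0136]
ee_rot: [3.141, 0.001, 1.61]
wrist_force: [0.1, 0.5, -0.3]
width: 0.0286
finger_force: 0.1
```

Emit:
{"method": "carry_out", "body": {
  "steps": [
    [[0.01,0,0],0,0.4],
    [[0.02,0,0],0,0.4],
    [[0.02,0,-0.06],0,0.4],
    [[0.02,0,-0.12],0,0.4],
    [[0.08,-0.06,-0.16],1,0.7],
    [[0.14,-0.06,-0.16],2,1],
    [[0.2,-0.06,-0.16],3,1],
    [[0.2,-0.06,-0.16],4,1],
    [[0.2,-0.06,-0.16],4,1]
  ]
}}

```text
time: 11.2
tool_pos: [0.4564, 0.1441, 0.1738]
ee_rot: [3.141, -0.0, 0.917]
wrist_force: [0.1, 0.3, 1.2]
width: 0.0003
finger_force: 0.0
```

```bash
cat >> look.py <<'E'
O=np.array([.570,-.0596]);a=.035;A=np.array([[np.cos(a),np.sin(a)],[-np.sin(a),np.cos(a)]])
P=cloud(s);z=P[...,2];q=(P[...,:2]-O)@A.T*1000
for nm,b in(("pack",(-90,10,-45,5)),("home",(0,80,-37,-3)),("st_a",(0,72,42,78)),("st_b",(0,72,-118,-82)),("jar",(-80,-10,-130,-75))):
    m=(z>.035)&(z<.06)&(q[...,0]>b[0])&(q[...,0]<b[1])&(q[...,1]>b[2])&(q[...,1]<b[3])
    k=cv2.connectedComponentsWithStats(m.astype(np.uint8))
    if k[0]<2: continue
    l=k[1]==1+np.argmax(k[2][1:,4])
    print(nm,l.sum(),np.round(cv2.minAreaRect(q[l].astype(np.float32))[0],1),np.round(cv2.minAreaRect(q[l].astype(np.float32))[1:][0],1),cv2.minAreaRect(q[l].astype(np.float32))[2],np.median(z[l]).round(3))
E
python3 look.py c
```

```text
[0.4566 0.1428 0.1736] [-0.2  0.2 -0.5]
pack 282 [-44.3 -18.2] [70.4 27.3] 0.3730986714363098 0.047
home 1 [ 78.9 -36.8] [0. 0.] 0.0 0.046
st_a 264 [37.6 59.9] [27.  68.7] 89.7130126953125 0.048
st_b 291 [ 37.6 -99.5] [35.2 69.1] 87.9576644897461 0.047
jar 117 [ -45.  -104.4] [29.6 30. ] 24.673864364624023 0.045
```

View pics/c.png

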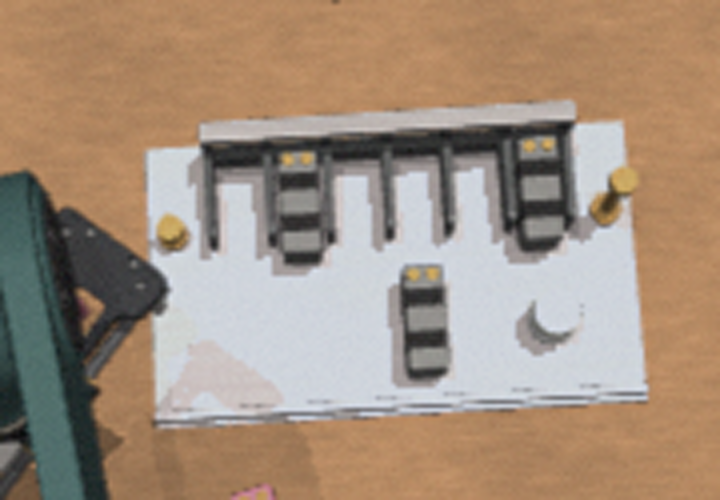

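The pack is upright at rack (-44.3, -18.2) mm and square to the rack (crop (425,320)). The stored packs and jar haven't moved. It sits only 1.7 mm clear of the middle divider's line, so I'll nudge it about 2 mm toward -y before pushing in.

Emit:
{"method": "carry_out", "body": {
  "steps": [
    [[-0.102,0.163,0],-4,0.4],
    [[-0.102,0.163,0],-4,0.4],
    [[-0.102,0.163,0],-4,0.4],
    [[-0.102,0.163,0],-4,0.4],
    [[-0.102,0.163,0],-4,0.4],
    [[-0.102,0.163,0],-4,0.4]
  ]
}}

```text
time: 12.0
tool_pos: [0.523, -0.0387, 0.1733]
ee_rot: [-3.141, -0.0, 1.608]
wrist_force: [-0.9, 0.4, 0.2]
width: 0.0281
finger_force: 0.0
```

Emit:
{"method": "carry_out", "body": {
  "steps": [
    [[0,0,0.06],0,0.4],
    [[0,0,0.12],0,0.4],
    [[0,0,0.155],0,0.4],
    [[0,0,0.16],0,0.4],
    [[0,0,0.16],0,0.4]
  ]
}}

```text
time: 12.62
tool_pos: [0.5242, -0.0381, 0.0147]
ee_rot: [3.14, 0.0, 1.611]
wrist_force: [0.8, -0.8, -0.0]
width: 0.0284
finger_force: 0.0
```

Emit:
{"method": "carry_out", "body": {
  "steps": [
    [[-0.008,0,0],0,0.4],
    [[-0.014,0,0],0,0.4],
    [[-0.018,0,0],0,0.4],
    [[-0.02,0,0],0,0.4],
    [[-0.02,0,0],0,0.4],
    [[-0.02,0,0],0,0.4]
  ]
}}

```text
time: 13.38
tool_pos: [0.5243, -0.0585, 0.0135]
ee_rot: [3.141, 0.0, 1.61]
wrist_force: [0.4, 2.2, 1.1]
width: 0.0281
finger_force: 0.9
```

Emit:
{"method": "carry_out", "body": {
  "steps": [
    [[0.01,0,0],0,0.4],
    [[0.02,0,0],0,0.4],
    [[0.02,0,-0.06],0,0.4],
    [[0.02,0,-0.1],0,1],
    [[0.02,-0.065,-0.1],0,1],
    [[-0.025,-0.065,-0.1],0,1],
    [[-0.025,-0.065,-0.1],0,1],
    [[-0.025,-0.065,-0.1],0,1]
  ]
}}

```text
time: 14.38
tool_pos: [0.4605, -0.0855, 0.1135]
ee_rot: [3.141, -0.0, 1.61]
wrist_force: [0.8, -0.1, 0.0]
width: 0.0006
finger_force: 0.0
```

```bash
python3 look.py d
```

```text
[ 0.4606 -0.0853  0.1135] [ 0.6 -0.2 -0.5]
home 2 [ 76.3 -36.9] [2.7 0. ] 176.30296325683594 0.04
st_a 264 [37.4 60. ] [27.  68.6] 89.90821838378906 0.047
st_b 253 [  39.7 -100. ] [64.5 35.5] 0.8948330879211426 0.047
```

Emit:
{"method": "carry_out", "body": {
  "steps": [
    [[0.001,0,0.05],0,1],
    [[0.001,0,0.088],0,1],
    [[0.001,0,0.092],0,1],
    [[0.001,0.012,0.092],0,1],
    [[0.001,0.02,0.092],0,1],
    [[0.001,0.028,0.092],0,1],
    [[0.001,0.036,0.092],0,1],
    [[0.001,0.044,0.092],0,1],
    [[0.001,0.044,0.092],0,1]
  ]
}}

```text
time: 15.55
tool_pos: [0.5055, -0.0833, 0.0215]
ee_rot: [3.14, 0.0, 1.61]
wrist_force: [-0.6, 0.7, 0.7]
width: 0.0003
finger_force: 0.0
```

```bash
python3 look.py e
python3 - <<'E'
import cv2
from bench import robot
s=robot.snapshot("scene");cv2.imwrite("pics/e2.png",cv2.resize(s["image"][150:290,210:390],None,fx=4,fy=4,interpolation=cv2.INTER_CUBIC)[:,:,::-1])
E
```

```text
[ 0.505  -0.0833  0.0214] [-0.1 -0.4  0.2]
home 1 [ 78.8 -36.8] [0. 0.] 0.0 0.046
st_a 267 [36.9 60. ] [26.9 67.8] 89.93911743164062 0.047
st_b 122 [ 57.2 -99.3] [30.2 32.6] 76.9649429321289 0.047
```

View pics/e2.png

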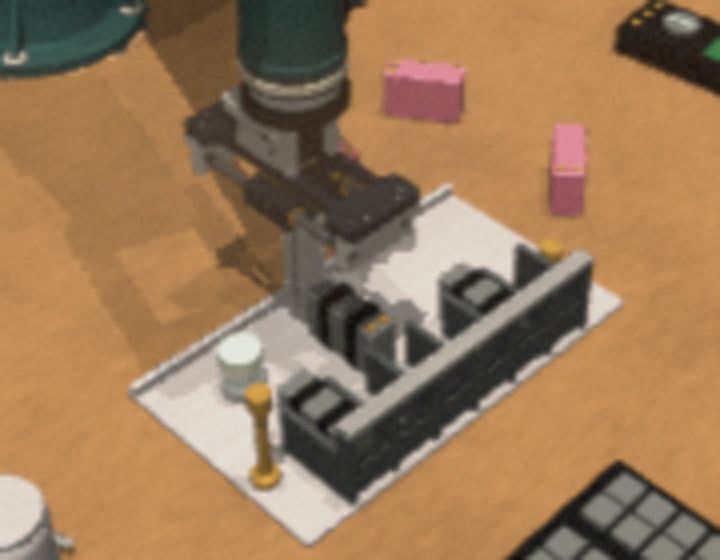

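The pack (e2 (350,325)) is upright and entering between the dividers, with the jar (240,365) clear. I'll keep pushing in.

Emit:
{"method": "carry_out", "body": {
  "steps": [
    [[0.001,0.007,0],0,1],
    [[0.001,0.014,0],0,1],
    [[0.001,0.021,0],0,1],
    [[0.001,0.028,0],0,1],
    [[0.001,0.035,0],0,1],
    [[0.001,0.041,0],0,1],
    [[0.001,0.046,0],0,1],
    [[0.001,0.05,0],0,1],
    [[0.001,0.053,0],0,1],
    [[0.001,0.053,0],0,1]
  ]
}}

```text
time: 16.9
tool_pos: [0.5577, -0.0803, 0.0217]
ee_rot: [3.141, 0.0, 1.61]
wrist_force: [-1.0, -0.4, -0.5]
width: 0.0003
finger_force: 0.1
```

Emit:
{"method": "carry_out", "body": {
  "steps": [
    [[0,0.003,0],0,1],
    [[0,0.006,0],0,1],
    [[0,0.006,0],0,1]
  ]
}}

```text
time: 17.27
tool_pos: [0.5636, -0.08, 0.0216]
ee_rot: [3.141, 0.0, 1.61]
wrist_force: [-2.3, -0.7, -0.2]
width: 0.0001
finger_force: 0.5
```

Emit:
{"method": "carry_out", "body": {
  "steps": [
    [[0,0.002,0],0,1],
    [[0,0.002,0],0,1]
  ]
}}

```text
time: 17.52
tool_pos: [0.5652, -0.08, 0.0216]
ee_rot: [3.142, 0.0, 1.61]
wrist_force: [-2.6, -0.1, 1.6]
width: 0.0006
finger_force: 1.2
```

Emit:
{"method": "carry_out", "body": {
  "steps": [
    [[0,0.002,0],0,1],
    [[0,0.002,0],0,1]
  ]
}}

```text
time: 17.77
tool_pos: [0.5651, -0.08, 0.0217]
ee_rot: [-3.137, 0.0, 1.61]
wrist_force: [-7.4, -0.2, 6.1]
width: 0.0006
finger_force: 4.0
```

The tip has stopped advancing and the force has risen, so the pack is against the stop. Now I'll back off, lift and check.

Emit:
{"method": "carry_out", "body": {
  "steps": [
    [[0,-0.01,0],0,1],
    [[0,-0.03,0],0,1],
    [[0,-0.03,-0.06],0,1],
    [[0,-0.03,-0.12],0,1],
    [[0,-0.08,-0.16],0,1],
    [[0.06,-0.12,-0.16],0,1],
    [[0.12,-0.14,-0.16],0,1],
    [[0.18,-0.14,-0.16],0,1],
    [[0.24,-0.14,-0.16],0,1],
    [[0.24,-0.14,-0.16],0,1]
  ]
}}

```text
time: 19.02
tool_pos: [0.4172, 0.1581, 0.1815]
ee_rot: [3.14, -0.002, 1.617]
wrist_force: [-0.1, -0.7, -0.0]
width: 0.0005
finger_force: 0.0
```

```bash
python3 look.py f
```

```text
[0.4175 0.1566 0.1814] [ 0.4 -0.7  0.1]
pack 27 [  7.  -20.1] [24.   4.6] 89.19542694091797 0.044
home 276 [ 40.1 -19.3] [70.7 26.8] 0.32983139157295227 0.047
st_a 267 [37.7 60. ] [27.  68.1] 89.9113540649414 0.047
st_b 288 [ 37.3 -99.5] [35.3 69.6] 87.07918548583984 0.047
jar 120 [ -44.3 -103.8] [29.7 30.3] 41.414268493652344 0.044
```

View pics/f.png

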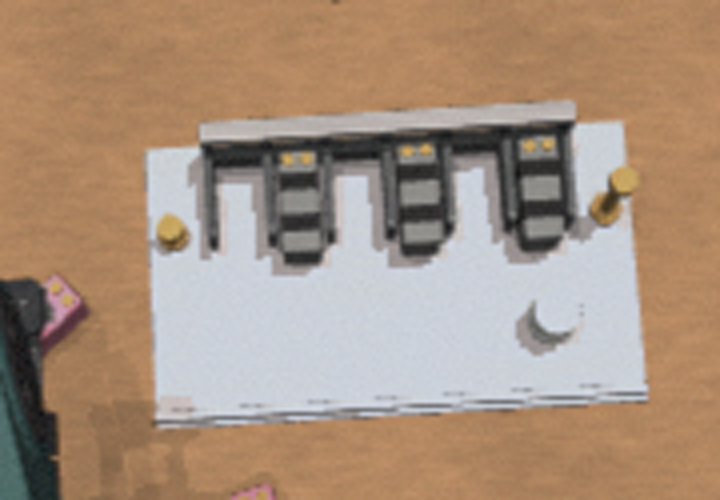

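The loose pack is home in the third gap at rack (40, -19) mm (crop (420,200)). It's square and in line with the stored packs, nothing else has moved, and the arm is clear.

```bash
python3 -c "
from bench import robot
print(robot.close_job())"
```

```text
the job is handed in; nothing more can be done
None
```

The job is handed in: I ran the rail from the first gap to the third, and the last check showed the loose pack fully home in the third gap, the stored packs and jar unmoved and the arm clear; the verdict was not returned.

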